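# Gauge the cured roe and open the right treatment pot

### The job

Press the knob of the blue spring gauge down until its foot rests on the cured roe lying beneath it, pressing no harder than needed, and read the roe's thickness: if it is over 30 mm it needs more salt, so open the white-capped salt pot; if thinner it is ready for waxing, so open the red-capped wax pot. The cap is a quarter-turn one that may undo either way, so try it one way and then the other until it runs free, then lift it off. Finish while holding the cap level in the gripper, about 10 cm above its own pot, with the other pot left closed, the gauge let go, the roe left on the gauge and everything else left where it stands.

Things in the scene. Friction and masses are not known exactly. Their poses are not given: they have to be found in the camera images.
- gauge_knob (a point): Centre of the top face of the gauge's black push knob (36 mm in diameter, 12 mm thick), 185 mm above the table at rest. The knob, rod and foot are one piece that slides straight down when pressed from above.
- gauge_foot (a joint): Travel of the gauge foot downwards, m: 0 at rest (sprung up), at most 0.032. Foot is a 28 mm disc, its underside 50 mm above the gauge plate at 0, so the height of what it rests on is 0.050 minus this value. The spring pushes back with about 1 N at 0 rising to about 4 N; at the roe it stops hard.
- gauge_anvil (a point): Centre of the upper face of the gauge's steel plate (150 x 150 mm, 15 mm thick, fixed to the table), right under foot and knob; x, y along the plate. A blue column stands at its +y side, up to 145 mm above the table, with an arm over the plate up to 140 mm. A small tag on the arm beside the knob is red below and white above: the knob's underside points to the colour of the pot to open.
- roe_a: One of two cured roes (a pair of firm lobes, 130 mm long, 60 mm wide, amber), origin at the centre of its underside, x along its length. One of the two lies on the gauge plate, the other on the wooden board; which, varies. One is 36 mm thick, the other 22 mm.
- roe_b: The other cured roe (darker brown), likewise 130 mm long and 60 mm wide, origin at the centre of its underside.
- pot_salt_rim (a point): Centre of the rim of the salt pot: an upright round steel pot with a white band, 84 mm in diameter, rim 85 mm above the table, fixed to the table. z up; its x axis is the direction in which its cap's grip bar points when locked.
- cap_salt_grip (a point): Centre of the upright grip bar on the white cap of the salt pot. Bar 56 mm long (its x axis), 14 mm wide (y), 40 mm tall, this point half-way up, 26 mm above the rim when closed; it stands on an 82 mm disc, 6 mm thick, that lies on the rim. A stem with a crossbar reaches 28 mm down into the pot and hooks under two ledges: no lifting while locked.
- cap_salt: Whole white cap, 130-230 g, origin at the disc's underside centre, x along its bar. Quarter-turn lock of hidden hand, drawn anew each time: the wrong way meets a hard stop after 5 to 20 degrees (0.5 N m tells; do not force); the right way it runs freely (under 0.3 N m) and lifts straight out anywhere from 55 to 115 degrees from locked, clearing the rim after rising 30 mm.
- pot_wax_rim (a point): Centre of the rim of the wax pot: an upright round steel pot with a red band, 84 mm in diameter, rim 85 mm above the table, fixed to the table. z up; its x axis is the direction in which its cap's grip bar points when locked.
- cap_wax_grip (a point): Centre of the upright grip bar on the red cap of the wax pot. Bar 56 mm long (its x axis), 14 mm wide (y), 40 mm tall, this point half-way up, 26 mm above the rim when closed; it stands on an 82 mm disc, 6 mm thick, that lies on the rim. A stem with a crossbar reaches 28 mm down into the pot and hooks under two ledges: no lifting while locked.
- cap_wax: Whole red cap, 130-230 g, origin at the disc's underside centre, x along its bar. Quarter-turn lock of hidden hand, drawn anew each time: the wrong way meets a hard stop after 5 to 20 degrees (0.5 N m tells; do not force); the right way it runs freely (under 0.3 N m) and lifts straight out anywhere from 55 to 115 degrees from locked, clearing the rim after rising 30 mm.
- roe_spare: A third, bystanding roe on the wooden board, 120 x 52 x 26 mm, origin at the centre of its underside.
- hygrometer: Bystander: white hand-held hygrometer, 60 x 110 x 20 mm, lying flat, origin at the centre of its underside.
- oil: Bystander: bottle, 60 mm in diameter and 150 mm tall, origin at the centre of its underside.
- twine: Bystander: spool of twine, 60 mm in diameter and 62 mm tall, origin at the centre of its underside.

How it is judged:
By the outcome, as a careful person would: the job done as asked, in the order asked, and still so for the second after the job is handed in, while the arm keeps its last pose, push and grip.
It also fails if it takes over 58 s, if anything falls off the work surface, if the arm or the gripper's body presses on something with over 40 N, if the wrist force passes 120 N, or if a joint passes its speed limit or range.

### The arm

A 7-joint arm with a two-finger parallel gripper is mounted at the origin on the work surface. World frame = base frame: x ahead of the robot, y to its left, z up, the work surface at z = 0. Lengths are in m, angles in rad, forces in N, time in s.
With the tool pointing down it reaches from about 0.35 to 0.775 m from the base axis. Payload 3.1 kg.
Tool frame: the origin (TCP) lies on the centre line of the jaws, within the pads' length; the fingertips stand 17 mm ahead of it and the grasp point (between the pads) lies 2 mm behind it; z points along the fingers, x is the direction in which the jaws open and shut, and the axes are right-handed (so a half turn about z gives the same grasp; the last joint's range is limited). The gripper opens to 85 mm and grips with 20 to 120 N. Pads are 22 mm wide; open, the fingers measure 114 mm over their backs; the gripper's body (76 mm by 85 mm) begins 54 mm behind the grasp point. The pads swing forward as they close: fully open they stand 13 mm farther back than shut.
Start: joints at [1.175, 0.311, 0.014, 1.512, -0.004, 1.319, -0.027], TCP at [0.191, -0.516, 0.225] pointing down, gripper open.
Joint ranges: [-2.7, 2.7], [-0.3, 1.91], [-1.27, 1.3], [0.12, 2.57], [-1.44, 4.58], [0.2, 2.03], [-3.05, 3.05]. Speed limits (rad/s): [2.79, 2.79, 3.14, 3.14, 3.14, 3.14, 3.14].

### API

Orientations are given as a rotation vector (axis times angle).
In Python, from workcell import bot gives the robot as it stands.
- The arm moves only by the tool servo_tool, never from a script. Its argument "rows" is one flat list of numbers, 7 for each row, row after row: the closure, from 0 (fully open) to 1 (shut), then the shift along the tool's x, y, z each as a share of 100 mm, from -1 to 1, then the turn, a rotation vector about the tool's x, y, z each as a share of pi rad, from -1 to 1. A call has 1 to 12 rows; each row is the pose to reach, as a shift and turn from the pose measured when the call began, along the tool's axes at that moment, turning the shorter way round; what a row does not reach only later rows make up. A row lasts 1/8 s, in which the tool goes at most 62.5 mm and 10.7 degrees, less where a joint would pass 70% of its speed; a pose out of reach is approached as far as the arm can. A call with a number of a shift or a turn outside -1 to 1 is refused whole. A call with a gripper value outside its range is refused whole. The fingers move at their own pace and stop on an object; "force" is the grip in N (left out, the last holds). Time passes only in rows, so rows that repeat a pose let the fingers close. It gives the time, the measured TCP pose, the force and the opening at its end, in the units of the state.
- bot.sense(): the state, without advancing time (a new reading comes with each control period).
- bot.read_camera(name): name is "scene" or "top" or "wrist"; returns the picture (480x640x3 uint8, red, green, blue); there is no depth.
- bot.calibration(name): a dict with "camera_matrix" (3x3 intrinsics, pixels), "T" (4x4, takes a point from camera to world coordinates). Camera axes: x right, y down, z forward; pixel columns grow to the right and rows downward; lengths in m; the calibration is good to about 2 mm. The wrist camera is an equidistant fisheye: a pixel r from the principal point sees the ray r / f radians off the axis. A picture is of the moment at which its call begins: read the wrist's pose just before it. calibration takes no time and is no camera call; for the wrist camera it gives the pose at the moment of the call.
- bot.close_job(): hands the job in, once; it reports no verdict.
The state is a dict: "t": time; "joint_pos": joint angles; "dq": joint speeds; "tau": joint torques, N m; "ee_pos": TCP position; "orientation": TCP orientation; "force": force on the tool from outside, world axes, zero at the start; "moment": the same for the moment, N m; "opening": finger opening in m.
Only numpy, scipy, OpenCV 4.12 (cv2) and the standard library are available. Lean on these libraries where they do the work, as an engineer would, in place of code of your own. Each camera call takes 0.05 s, during which the arm holds its last target.

## Working session

There is one attempt and no reset: what is moved stays moved. The work goes in short steps, Python scripts to look and compute and a tool call to move; the robot and the scene stay as the last step left them, time stands still between calls to the robot, and variables do not carry over. Pictures are saved under pics/ and viewed, and the job is handed in when it is done.

Besides the shell and the picture viewer there is one more tool, called after "Request:" as name(argument=value, ...), one argument or row to a line, values as JSON. servo_tool: Moves the arm, as the interface text tells. Its arguments: {"type":"object","properties":{"rows":{"type":"array"},"force":{"type":"number"}},"required":["rows"]}

```bash
mkdir -p pics; ls
python3 - <<'E'
from workcell import bot
import cv2,numpy as np
np.set_printoptions(precision=4,suppress=True)
print(bot.sense())
for n in ["scene","top","wrist"]:
    c=bot.calibration(n); print(n,c)
    im=bot.read_camera(n); cv2.imwrite(f"pics/{n}0.png",im[:,:,::-1])
E
```

```text
pics
{'t': 0.0, 'joint_pos': array([ 1.1753,  0.3117,  0.014 ,  1.5131, -0.0044,  1.3192, -0.0272]), 'dq': array([ 0.0015, -0.0008,  0.0011, -0.0011,  0.0004,  0.0012, -0.0002]), 'tau': array([  0.    , -37.9917,   0.1459, -23.0589,   0.0122,   0.0135,
         0.    ]), 'ee_pos': array([ 0.1903, -0.5152,  0.2237]), 'orientation': array([-2.5767,  1.795 ,  0.0031]), 'force': array([ 0.0649, -0.7179,  0.2233]), 'moment': array([-0.0039, -0.0004, -0.0074]), 'opening': 0.0853002467046775}
scene {'camera_matrix': array([[612.374 ,   0.    , 322.2712],
       [  0.    , 612.374 , 241.8955],
       [  0.    ,   0.    ,   1.    ]]), 'T': array([[-0.7117,  0.5876, -0.3849,  1.1295],
       [ 0.7025,  0.594 , -0.3921,  0.4655],
       [-0.0018, -0.5495, -0.8355,  1.2235],
       [ 0.    ,  0.    ,  0.    ,  1.    ]])}
top {'camera_matrix': array([[618.1925,   0.    , 317.5716],
       [  0.    , 618.1925, 240.4961],
       [  0.    ,   0.    ,   1.    ]]), 'T': array([[ 0.0853, -0.9713,  0.2221,  0.3111],
       [-0.9963, -0.0823,  0.0226, -0.0656],
       [-0.0037, -0.2232, -0.9748,  1.5203],
       [ 0.    ,  0.    ,  0.    ,  1.    ]])}
wrist {'camera_matrix': array([[371.6483,   0.    , 318.1273],
       [  0.    , 371.6483, 241.1365],
       [  0.    ,   0.    ,   1.    ]]), 'T': array([[ 0.3478, -0.8891, -0.2977,  0.267 ],
       [-0.9376, -0.3304, -0.1085, -0.4892],
       [-0.0019,  0.3169, -0.9485,  0.3715],
       [ 0.    ,  0.    ,  0.    ,  1.    ]])}
```

View pics/scene0.png

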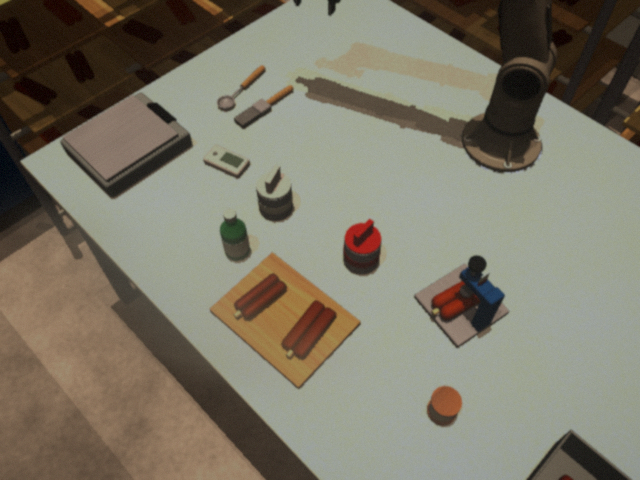

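View pics/top0.png

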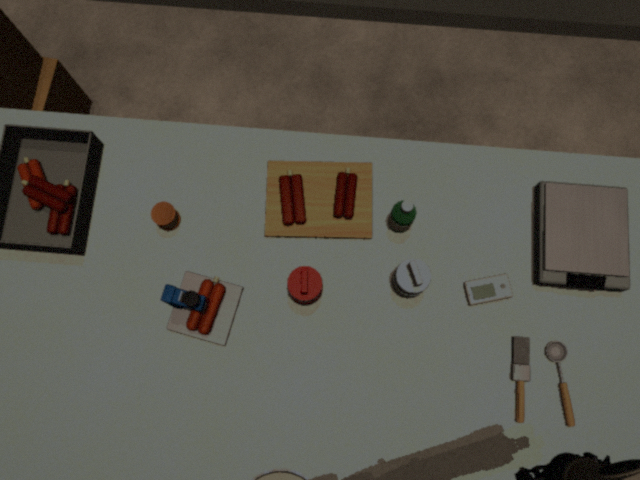

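View pics/wrist0.png

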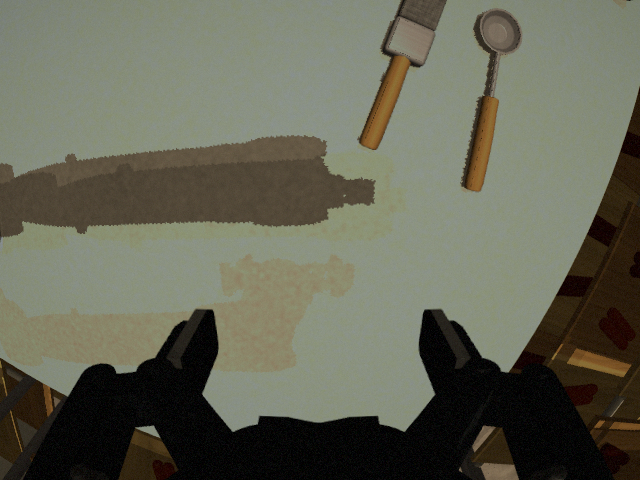

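The scene view shows the gauge knob at about (478,265), the red pot at (363,240) and the white pot at (273,185). In the top view these sit at (190,298), (305,285) and (410,279). Next I'll zoom in to measure them.

Run:
```python
import cv2,numpy as np
t=cv2.imread("pics/top0.png"); s=cv2.imread("pics/scene0.png")
def crop(im,x,y,w,h,k): return cv2.resize(np.clip(im[y:y+h,x:x+w].astype(float)*1.6,0,255).astype(np.uint8),None,fx=k,fy=k,interpolation=cv2.INTER_CUBIC)
a=np.hstack([crop(t,150,255,100,100,4),crop(s,415,245,100,100,4)])
b=np.hstack([crop(t,275,250,160,70,2.5),crop(s,240,155,160,130,2.5)[:175]])
cv2.imwrite("pics/z1.png",a)
cv2.imwrite("pics/z2.png",np.hstack([crop(t,275,245,80,80,5),crop(t,375,240,80,80,5)]))
```

```text
(no output)
```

View pics/z1.png

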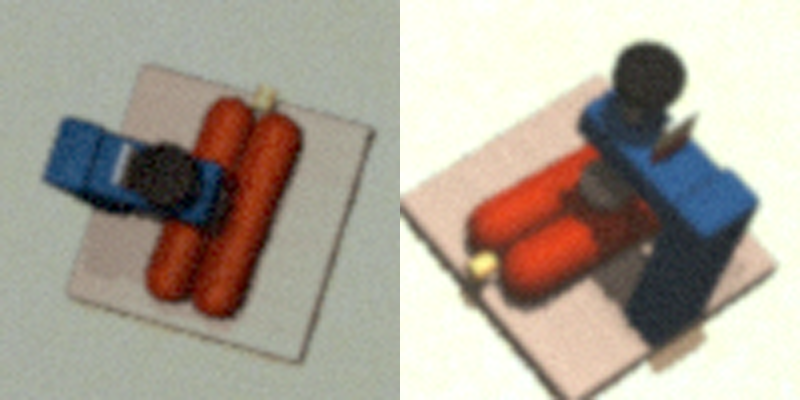

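View pics/z2.png

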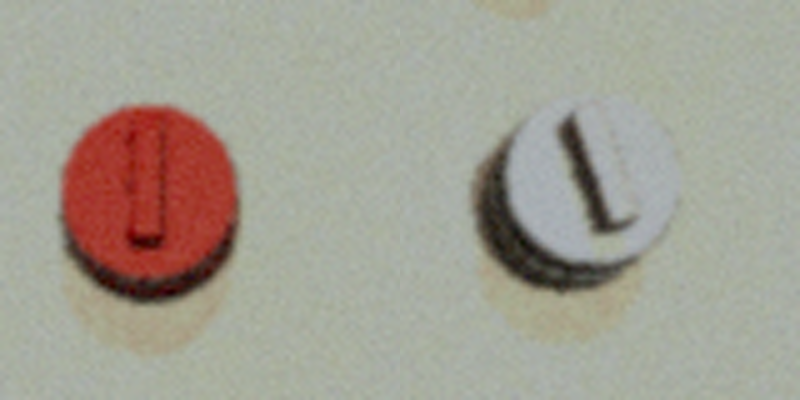

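The crops show the knob and plate clearly, plus both caps with their bars. I'll compute positions from them.

```bash
cat > h.py <<'E'
import cv2,numpy as np
from workcell import bot
from scipy.spatial.transform import Rotation as R
np.set_printoptions(precision=4,suppress=True)
def cast(c,u,v,z):
    K=c["camera_matrix"];T=c["T"]
    d=T[:3,:3]@np.array([(u-K[0,2])/K[0,0],(v-K[1,2])/K[1,1],1.])
    p=T[:3,3]; return p+d*(z-p[2])/d[2]
def proj(c,X):
    K=c["camera_matrix"];T=c["T"]
    q=T[:3,:3].T@(np.asarray(X)-T[:3,3]); return K[:2,:2]@(q[:2]/q[2])+K[:2,2]
def rel(pose_s,target,Rt):
    """shift (shares of 100mm) and turn (shares of pi) from state"""
    R0=R.from_rotvec(pose_s["orientation"])
    return R0.inv().apply(np.asarray(target)-pose_s["ee_pos"])/0.1,(R0.inv()*Rt).as_rotvec()/np.pi
def down(ang):
    "tool x (jaw) axis at yaw ang, z down"
    x=np.array([np.cos(ang),np.sin(ang),0]);z=np.array([0,0,-1.]);return R.from_matrix(np.c_[x,np.cross(z,x),z])
E
python3 - <<'E'
from h import *
ct=bot.calibration("top");cs=bot.calibration("scene")
t=cv2.imread("pics/top0.png"); s=cv2.imread("pics/scene0.png")
def comp(mask,seed,im=None):
    n,l,st,ce=cv2.connectedComponentsWithStats(mask.astype(np.uint8),connectivity=4)
    d=np.linalg.norm(ce[1:]-seed,axis=1)+1000*(st[1:,4]<30); i=d.argmin()+1
    return l==i,st[i],ce[i]
# plate corners
for p in [(145,65),(372,130),(302,360),(72,297)]:
    print("corner",cast(ct,150+p[0]/4,255+p[1]/4,0.015))
# knob
for nm,im,c,seed in [("top",t,ct,(191,298)),("scene",s,cs,(477,264))]:
    m,st,ce=comp(im.max(2)<45,seed); print(nm,"knob",st,ce,cast(c,*ce,0.179))
# caps
hsv=cv2.cvtColor(t,cv2.COLOR_BGR2HSV)
m=(t[...,2]>110)&(t[...,1]<80); m,st,ce=comp(m,(305,283)); cn=max(cv2.findContours(m.astype(np.uint8),0,1)[0],key=len); e=cv2.fitEllipse(cv2.convexHull(cn)); print("red",st,ce,e,cast(ct,*e[0],0.091))
hsvs=cv2.cvtColor(s,cv2.COLOR_BGR2HSV)
m=(s[...,2]>150)&(s[...,1]<80); m,st,ce=comp(m,(363,240)); print("red scene",st,ce)
print("white px",t[280,415],t[300,440])
E
```

```text
corner [0.549  0.2862 0.015 ]
corner [0.5206 0.1418 0.015 ]
corner [0.3783 0.1681 0.015 ]
corner [0.4039 0.3113 0.015 ]
top knob [167 291  43  24 482] [192.1328 302.0643] [0.4566 0.2261 0.179 ]
scene knob [ 460  257   41   74 1020] [478.65   295.1627] [0.5202 0.2751 0.179 ]Traceback (most recent call last):
  File "<stdin>", line 16, in <module>
  File "<stdin>", line 6, in comp
ValueError: attempt to get argmin of an empty sequence
```

Run:
```python
from h import *
ct=bot.calibration("top");cs=bot.calibration("scene")
t=cv2.imread("pics/top0.png"); s=cv2.imread("pics/scene0.png")
print("knob",cast(ct,191.5,297.5,.185),cast(cs,477.3,263,.185))
print(t[279,415],t[300,440],t[283,305],s[240,355],s[200,275])
h=cv2.cvtColor(t,cv2.COLOR_BGR2HSV)
m=((h[...,1]>130)&(h[...,2]>80)).astype(np.uint8); x=np.zeros_like(m); x[255:320,275:340]=m[255:320,275:340]
cn=max(cv2.findContours(x,0,1)[0],key=cv2.contourArea); e=cv2.fitEllipse(cv2.convexHull(cn)); print("red",e,cast(ct,*e[0],.091))
m=(t.min(2)>118).astype(np.uint8); d=(t[...,0].astype(int)-t[...,1]); print(d[255:305,375:445][::8,::8])
# white bar dark side edge and red edges from crops
for nm,a,b in [("red R",(166,130),(160,238)),("red L",(131,130),(130,238)),("white L",(560,122),(600,230))]:
    ox,oy=(275,245) if 'red' in nm else (375-80,240)
    P=cast(ct,ox+a[0]/5,oy+a[1]/5,.131);Q=cast(ct,ox+b[0]/5,oy+b[1]/5,.131);print(nm,P,Q,np.degrees(np.arctan2(*(P-Q)[[1,0]])))
print("white disc approx",cast(ct,295+595/5,240+180/5,.091))
```

```text
knob [0.4657 0.2274 0.185 ] [0.4677 0.2301 0.185 ]
[63 67 67] [103 111 106] [ 26  37 104] [25 30 59] [62 69 72]
red ((304.3130187988281, 282.9807434082031), (33.49966049194336, 34.521278381347656), 77.77557373046875) [ 0.5327 -0.0102  0.091 ]
[[ -9  -6  -7  -6  -6  -8 -11  -7  -9]
 [ -6  -7  -7  -7   0  -1  -1  -9  -5]
 [ -6  -6  -5   1  -8   0   0  -9  -7]
 [ -5  -4  -8   4   4  -4   1  -8  -9]
 [ -5  -5 -12  -5   4 -11   3 -10  -7]
 [ -7  -6 -16  -7  -9  -3 -16  -6  -9]
 [ -7  -6  -9 -14 -16 -15  -5  -8  -7]]
red R [ 0.5548 -0.0181  0.131 ] [ 0.5052 -0.0198  0.131 ] 1.9510093501318129
red L [ 0.5534 -0.0022  0.131 ] [ 0.504  -0.0063  0.131 ] 4.70837547643199
white L [ 0.5891 -0.2416  0.131 ] [ 0.5409 -0.2623  0.131 ] 23.24240562103816
white disc approx [ 0.5709 -0.2645  0.091 ]
```

```bash
cat > plan.py <<'E'
import sys
from h import *
s=bot.sense(); x,y,z,yaw=map(float,sys.argv[1:5])
print("t",s["t"],"pos",s["ee_pos"],"yaw",np.degrees(np.arctan2(*R.from_rotvec(s["orientation"]).as_matrix()[[1,0],0])),"F",s["force"],"j",s["joint_pos"])
d,r=rel(s,[x,y,z],down(np.radians(yaw))); print("shift",d,"turn",r)
E
python3 plan.py 0.27 -0.43 0.26 -55
```

```text
t 0.15 pos [ 0.1904 -0.5154  0.224 ] yaw -69.72282266035194 F [-0.0957 -0.3169  0.0684] j [ 1.1753  0.3115  0.014   1.5127 -0.0044  1.3192 -0.0272]
shift [-0.5257 -1.0426 -0.3594] turn [-0.      0.0006 -0.0818]
```

Request:
servo_tool(
  rows=[1,-0.25,-0.5,-0.2,0,0,-0.04,1,-0.5,-1,-0.35,0,0,-0.08,1,-0.5,-1,-0.35,0,0,-0.08],
  force=20,
)

```text
t: 0.52
ee_pos: [0.2725, -0.4301, 0.2605]
orientation: [-2.788, 1.441, -0.004]
force: [0.6, -0.7, 1.1]
opening: 0.0321
```

```bash
python3 plan.py 0.35 -0.35 0.26 -40
```

```text
t 0.525 pos [ 0.2725 -0.4301  0.2605] yaw -54.67912525632082 F [ 0.5831 -0.7272  1.0713] j [ 1.0504  0.2127 -0.0913  1.5524  0.0155  1.3766  0.0038]
shift [-0.2052 -1.0952  0.0094] turn [-0.0012 -0.0004 -0.0816]
```

Request:
servo_tool(
  rows=[1,-0.1,-0.5,0,0,0,-0.04,1,-0.2,-1,0,0,0,-0.09],
)

```text
t: 0.78
ee_pos: [0.3426, -0.3557, 0.2605]
orientation: [-2.965, 1.032, -0.004]
force: [0.7, 0.2, -0.9]
opening: -0.0001
```

```bash
python3 plan.py 0.42 -0.25 0.26 -30
```

```text
t 0.775 pos [ 0.3426 -0.3557  0.2605] yaw -38.3706039926818 F [ 0.693   0.2092 -0.8562] j [ 0.9356  0.1854 -0.1934  1.5884  0.0326  1.3699  0.0693]
shift [-0.0492 -1.3096  0.0095] turn [-0.001  -0.0006 -0.0465]
```

Request:
servo_tool(
  rows=[1,0,-0.5,0,0,0,-0.03,1,0,-1,0,0,0,-0.06],
)

```text
t: 1.02
ee_pos: [0.4046, -0.2771, 0.2603]
orientation: [-3.05, 0.747, -0.003]
force: [0.1, -0.7, -1.2]
opening: -0.0002
```

```bash
python3 plan.py 0.45 -0.15 0.25 -10
```

```text
t 1.025 pos [ 0.4046 -0.2771  0.2603] yaw -27.526020824415422 F [ 0.1013 -0.7304 -1.2303] j [ 0.8117  0.1843 -0.2885  1.5945  0.0508  1.3692  0.0373]
shift [-0.1851 -1.3361  0.1056] turn [-0.0007 -0.0006 -0.0974]
```

Request:
servo_tool(
  rows=[1,-0.05,-0.5,0,0,0,-0.05,1,-0.15,-1,0,0,0,-0.1],
)

```text
t: 1.27
ee_pos: [0.4377, -0.181, 0.2598]
orientation: [-3.13, 0.256, -0.002]
force: [0.7, -0.0, -0.2]
opening: 0.0004
```

```bash
python3 plan.py 0.46 -0.05 0.25 5
```

```text
t 1.275 pos [ 0.4377 -0.181   0.2598] yaw -9.354735215190603 F [ 0.6838 -0.0373 -0.1911] j [ 0.7044  0.1573 -0.3978  1.6328  0.0601  1.3631  0.1354]
shift [ 0.0074 -1.329   0.1003] turn [-0.0005 -0.0005 -0.0797]
```

Request:
servo_tool(
  rows=[1,0,-0.5,0,0,0,-0.04,1,0,-1,0,0,0,-0.08],
)

```text
t: 1.52
ee_pos: [0.4537, -0.0819, 0.2594]
orientation: [-3.137, -0.141, -0.001]
force: [1.3, -0.7, -0.9]
opening: -0.0001
```

```bash
python3 plan.py 0.46 0.05 0.25 15
```

```text
t 1.525 pos [ 0.4537 -0.0819  0.2594] yaw 5.152002684655171 F [ 1.2799 -0.6642 -0.8657] j [ 0.5899  0.1391 -0.503   1.66    0.0672  1.3594  0.1669]
shift [ 0.1808 -1.3083  0.0958] turn [-0.0003 -0.0003 -0.0547]
```

Request:
servo_tool(
  rows=[1,0.1,-0.5,0,0,0,-0.03,1,0.2,-1,0,0,0,-0.05],
)

```text
t: 1.78
ee_pos: [0.4646, 0.0197, 0.2591]
orientation: [-3.117, -0.386, -0.0]
force: [0.7, 0.2, -0.5]
opening: 0.0
```

```bash
python3 plan.py 0.467 0.12 0.25 20
```

```text
t 1.775 pos [0.4646 0.0197 0.2591] yaw 14.127531460296677 F [ 0.6549  0.1625 -0.4558] j [ 0.4499  0.159  -0.603   1.6485  0.0916  1.3624  0.0804]
shift [ 0.2681 -0.9673  0.091 ] turn [-0.0001 -0.0001 -0.0326]
```

Request:
servo_tool(
  rows=[1,0.13,-0.5,0,0,0,-0.02,1,0.27,-0.97,0,0,0,-0.03,1,0.27,-0.97,0,0,0,-0.03],
)

```text
t: 2.15
ee_pos: [0.4662, 0.1247, 0.2589]
orientation: [-3.091, -0.544, -0.0]
force: [0.1, -2.1, 0.0]
opening: -0.0001
```

```bash
python3 plan.py 0.467 0.19 0.25 20
python3 - <<'E'
from h import *
c=bot.calibration("wrist");im=bot.read_camera("wrist");cv2.imwrite("pics/w1.png",im[:,:,::-1])
im=bot.read_camera("scene");cv2.imwrite("pics/s1.png",im[:,:,::-1])
K=c["camera_matrix"];T=c["T"]
for X in [(0.466,0.2285,.185),(0.5327,-.0102,.091)]:
    q=T[:3,:3].T@(np.array(X)-T[:3,3]);th=np.arctan2(np.hypot(*q[:2]),q[2]);print(K[:2,2]+K[0,0]*th*q[:2]/np.hypot(*q[:2]))
np.savez("w1.npz",K=K,T=T)
E
```

```text
t 2.15 pos [0.4662 0.1247 0.2589] yaw 19.98107951806519 F [ 0.084  -2.063   0.0262] j [ 0.2855  0.213  -0.692   1.6045  0.135   1.3732 -0.0731]
shift [ 0.2305 -0.611   0.0907] turn [-0.001  -0.0002 -0.0001]
[378.8912  92.9032]
[334.1384 355.3545]
```

View pics/w1.png

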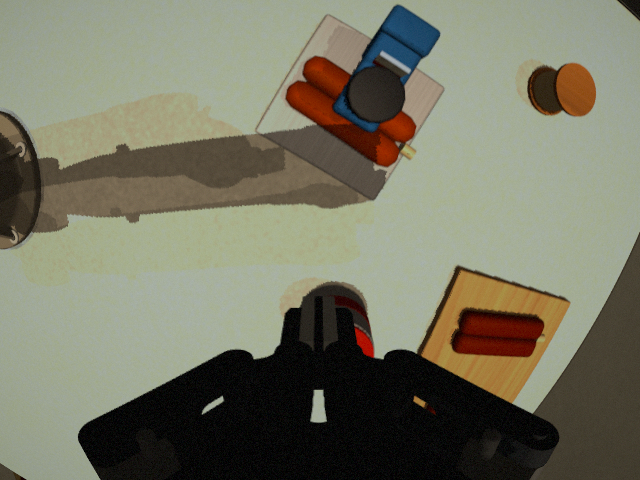

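The wrist view puts the knob's top face at about (377,93). My estimate projected to (379,93), so the knob position holds at about (0.466, 0.2285).

Request:
servo_tool(
  rows=[1,0.15,-0.4,0,0,0,0,1,0.3,-0.8,0,0,0,-0.01,1,0.36,-0.97,0,0,0,-0.02,1,0.36,-0.97,0.1,0,0,-0.02],
)

```text
t: 2.75
ee_pos: [0.4695, 0.2223, 0.2484]
orientation: [3.077, 0.628, 0.0]
force: [-0.1, 0.0, -0.8]
opening: -0.0
```

```bash
python3 plan.py 0.466 0.2285 0.206 24
```

```text
t 2.75 pos [0.4695 0.2223 0.2484] yaw 23.080197421915326 F [-0.0795  0.025  -0.7668] j [ 0.0933  0.316  -0.7414  1.5296  0.2166  1.3801 -0.2618]
shift [-0.0078 -0.0714  0.4236] turn [ 0.0004  0.     -0.0051]
```

Request:
servo_tool(
  rows=[1,0,-0.05,0.2,0,0,0,1,0,-0.07,0.42,0,0,0,1,0,-0.07,0.42,0,0,0,1,0,-0.07,0.42,0,0,0],
)

```text
t: 3.25
ee_pos: [0.4677, 0.227, 0.2067]
orientation: [3.077, 0.624, 0.001]
force: [0.3, 0.1, 0.7]
opening: -0.0003
```

```bash
python3 plan.py 0.466 0.2285 0.19 24
python3 - <<'E'
from h import *
for n in ["scene","top","wrist"]:
    im=bot.read_camera(n);cv2.imwrite(f"pics/{n}2.png",im[:,:,::-1])
f=lambda n,x,y:cv2.resize(cv2.imread(f"pics/{n}2.png")[y:y+120,x:x+120],(400,400))
cv2.imwrite("pics/z3.png",np.hstack([f("scene",405,225),f("wrist",260,230)]))
E
```

```text
t 3.25 pos [0.4677 0.227  0.2067] yaw 22.910673661571458 F [0.3443 0.0556 0.731 ] j [ 0.0784  0.3434 -0.7351  1.6026  0.2397  1.2879 -0.2952]
shift [-0.0095 -0.021   0.1668] turn [ 0.0007 -0.0001 -0.0061]
```

View pics/z3.png

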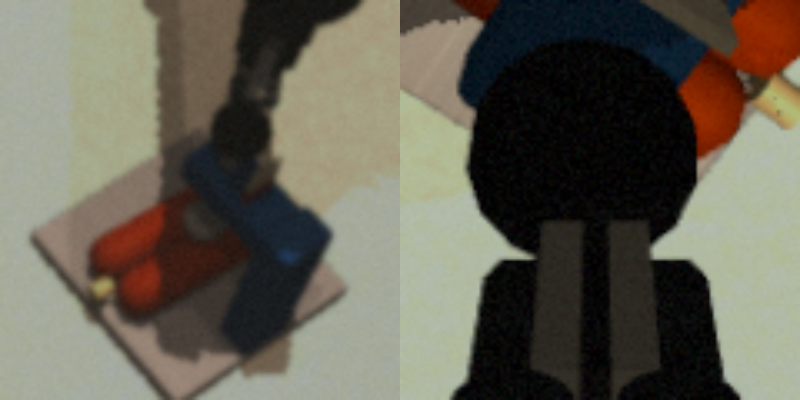

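Both views show the closed fingertips centred over the knob, just above it. Next is the contact probe.

Request:
servo_tool(
  rows=[1,-0.01,-0.02,0.03,0,0,0,1,-0.01,-0.02,0.07,0,0,0,1,-0.01,-0.02,0.07,0,0,0,1,-0.01,-0.02,0.07,0,0,0],
)

```text
t: 3.9
ee_pos: [0.4659, 0.2298, 0.2002]
orientation: [3.077, 0.627, 0.003]
force: [-0.3, 0.3, -0.3]
opening: -0.0002
```

```bash
cat > f.py <<'E'
from h import *
F=[];Z=[]
for i in range(4):
    im=bot.read_camera("scene"); s=bot.sense(); F.append(s["force"]);Z.append(s["ee_pos"])
print("t",s["t"],"F mean",np.mean(F,0),"Fz",np.array(F)[:,2],"pos",np.mean(Z,0))
E
python3 f.py
```

```text
t 4.1 F mean [-0.1579  0.1446 -0.0356] Fz [-0.1143  0.2931  0.697  -1.0181] pos [0.466  0.2299 0.2004]
```

Request:
servo_tool(
  rows=[1,0,-0.01,0.02,0,0,0,1,0,-0.01,0.05,0,0,0,1,0,-0.01,0.05,0,0,0],
)

```text
t: 4.47
ee_pos: [0.4654, 0.2306, 0.195]
orientation: [3.077, 0.626, 0.002]
force: [0.5, 0.6, 0.1]
opening: 0.0001
```

```bash
python3 f.py
python3 - <<'E'
from h import *
im=bot.read_camera("scene");cv2.imwrite("pics/s3.png",im[:,:,::-1])
cv2.imwrite("pics/z4.png",cv2.resize(im[225:345,405:525,::-1],(600,600),interpolation=cv2.INTER_CUBIC))
E
```

```text
t 4.675 F mean [-0.0982 -0.1357  0.2635] Fz [-0.4775  0.8994 -0.0388  0.6711] pos [0.4656 0.2307 0.1953]
```

View pics/z4.png

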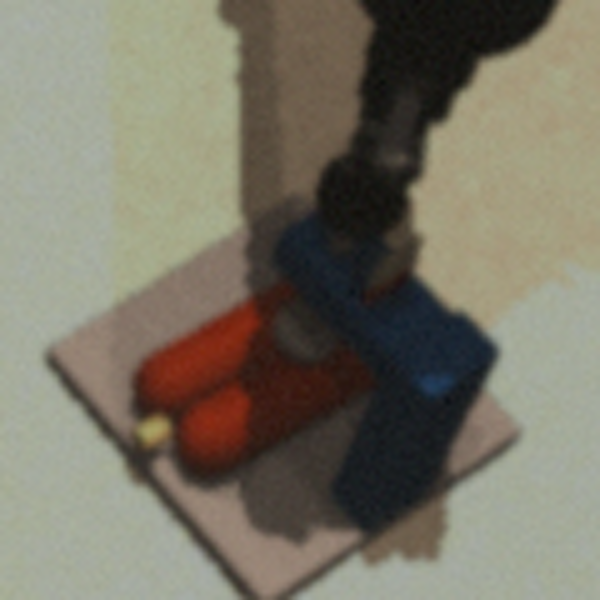

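Request:
servo_tool(
  rows=[1,0,0.01,0.02,0,0,0,1,0,0.02,0.04,0,0,0,1,0,0.02,0.04,0,0,0],
)

```text
t: 5.1
ee_pos: [0.4664, 0.2286, 0.1912]
orientation: [3.077, 0.626, 0.003]
force: [-0.5, -0.1, 0.2]
opening: -0.0002
```

```bash
python3 f.py
```

```text
t 5.3 F mean [-0.1443  0.2935 -0.0311] Fz [-0.145  -0.7878  0.6766  0.132 ] pos [0.4664 0.2289 0.1914]
```

```bash
cat > z.py <<'E'
import sys
from h import *
c=bot.calibration("wrist");w=bot.read_camera("wrist");s=bot.read_camera("scene")
g=lambda im,x,y:cv2.resize(np.clip(im[y:y+100,x:x+100,::-1]*1.8,0,255).astype(np.uint8),(400,400),interpolation=cv2.INTER_CUBIC)
cv2.imwrite(f"pics/{sys.argv[1]}.png",np.hstack([g(s,425,235),g(w,270,220)]))
E
python3 z.py z5
```

```text
(no output)
```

View pics/z5.png

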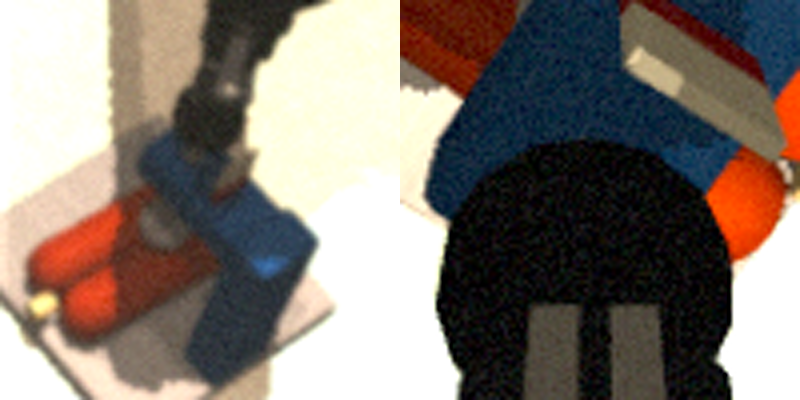

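Request:
servo_tool(
  rows=[1,0,0,0.02,0,0,0,1,0,0,0.04,0,0,0,1,0,0,0.04,0,0,0],
)

```text
t: 5.78
ee_pos: [0.4663, 0.2289, 0.1872]
orientation: [3.077, 0.627, 0.003]
force: [0.2, 0.4, -0.1]
opening: -0.0001
```

```bash
python3 f.py; python3 z.py z6
```

```text
t 5.975 F mean [ 0.1698  0.0589 -0.1688] Fz [-0.5919  0.3125  0.5427 -0.9383] pos [0.4665 0.229  0.1875]
```

View pics/z6.png

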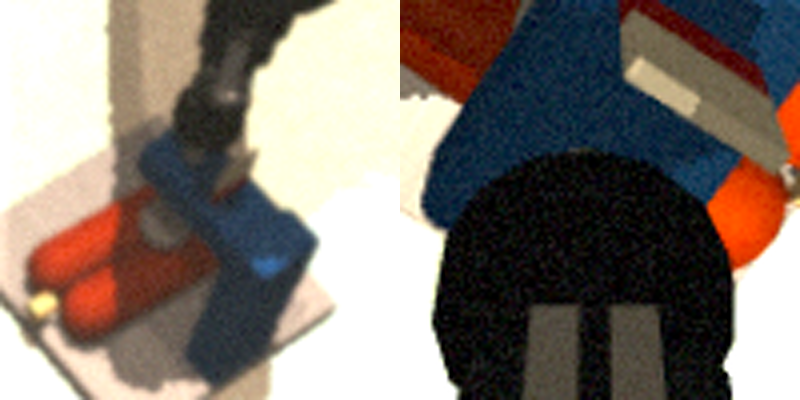

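Request:
servo_tool(
  rows=[1,0,0,0.02,0,0,0,1,0,0,0.04,0,0,0,1,0,0,0.04,0,0,0],
)

```text
t: 6.45
ee_pos: [0.4664, 0.2289, 0.1833]
orientation: [3.077, 0.627, 0.003]
force: [-0.4, -0.1, 0.0]
opening: -0.0001
```

```bash
python3 f.py; python3 z.py z7
```

```text
t 6.65 F mean [ 0.156   0.142  -0.1511] Fz [ 0.1997  0.0979 -0.4769 -0.4252] pos [0.4665 0.2291 0.1835]
```

View pics/z7.png

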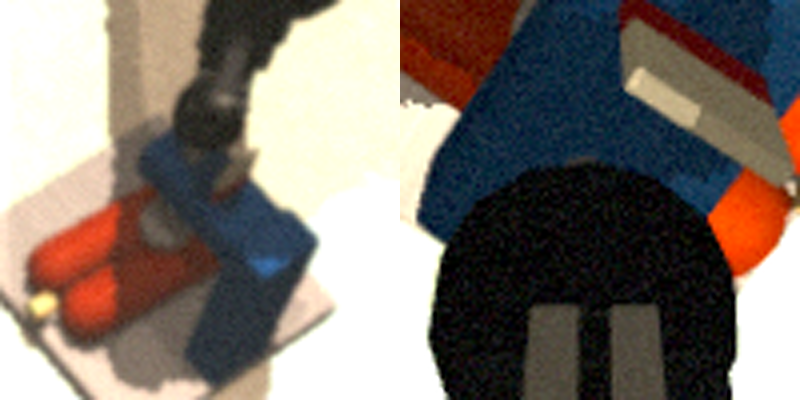

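Run:
```python
from h import *
c=bot.calibration("wrist");K=c["camera_matrix"];T=c["T"];s=bot.sense()
Rt=R.from_rotvec(s["orientation"]).as_matrix()
def pw(X):
    q=T[:3,:3].T@(np.array(X)-T[:3,3]);r=np.hypot(*q[:2]);return K[:2,2]+K[0,0]*np.arctan2(r,q[2])*q[:2]/r
print("cam",T[:3,3],"tcp",s["ee_pos"])
for d in [-.02,0,.01,.017]: print(d,pw(s["ee_pos"]+Rt[:,2]*d))
for z in (.185,.175,.17,.16): print("knob",z,pw((.466,.2285,z)),pw((.466+.018,.2285,z)),pw((.466-.018,.2285,z)))
w=bot.read_camera("wrist");cv2.imwrite("pics/w4.png",np.clip(w[:,:,::-1]*2.,0,255).astype(np.uint8))
```

```text
cam [0.4347 0.3021 0.3313] tcp [0.4666 0.2291 0.1836]
-0.02 [319.1145 328.4015]
0 [319.0413 304.9795]
0.01 [319.0095 295.01  ]
0.017 [318.9889 288.6098]
knob 0.185 [317.3666 307.0437] [353.6949 320.295 ] [279.7123 292.8046]
knob 0.175 [317.3678 296.8836] [351.8802 309.7227] [281.7069 283.2318]
knob 0.17 [317.3685 292.1794] [351.033  304.8111] [282.6326 278.8097]
knob 0.16 [317.37   283.4412] [349.4475 295.6603] [284.3558 270.6121]
```

View pics/w4.png

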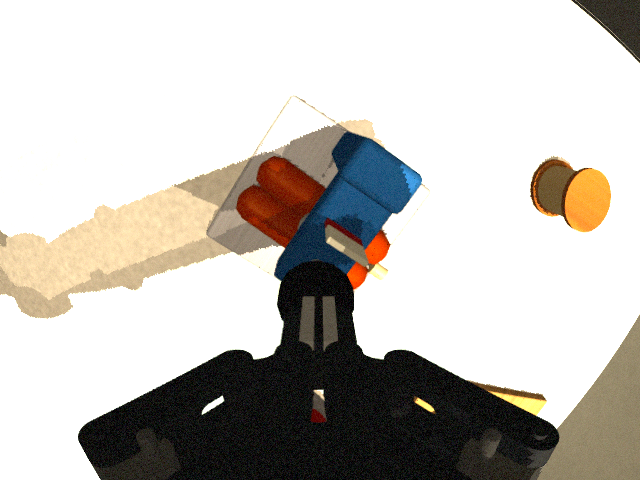

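```bash
python3 - <<'E'
from h import *
c=bot.calibration("wrist");K=c["camera_matrix"];T=c["T"];s=bot.sense()
Rt=R.from_rotvec(s["orientation"]).as_matrix()
def pw(X):
    q=T[:3,:3].T@(np.array(X)-T[:3,3]);r=np.hypot(*q[:2]);return K[:2,2]+K[0,0]*np.arctan2(r,q[2])*q[:2]/r
print("cam tool",Rt.T@(T[:3,3]-s["ee_pos"]), "zdir tool",Rt.T@T[:3,2])
for d in [-.02,-.01,0,.01,.017]: print(d,pw(s["ee_pos"]+Rt@[0,-.011,d]),pw(s["ee_pos"]+Rt@[0,.011,d]))
E
python3 - <<'E'
import cv2,numpy as np
im=cv2.imread("pics/w1.png"); cv2.imwrite("pics/z8.png",cv2.resize(np.clip(im[260:380,250:390]*3.,0,255).astype(np.uint8),None,fx=5,fy=5))
E
```

```text
cam tool [-0.0004 -0.0795 -0.1477] zdir tool [-0.0003  0.3163  0.9487]
-0.02 [319.2155 304.4139] [319.0741 350.575 ]
-0.01 [319.1691 292.9958] [319.0407 337.5357]
0 [319.1274 282.8334] [319.0101 325.7545]
0.01 [319.0897 273.7433] [318.9819 315.0782]
0.017 [319.0654 267.936 ] [318.9636 308.1903]
```

View pics/z8.png

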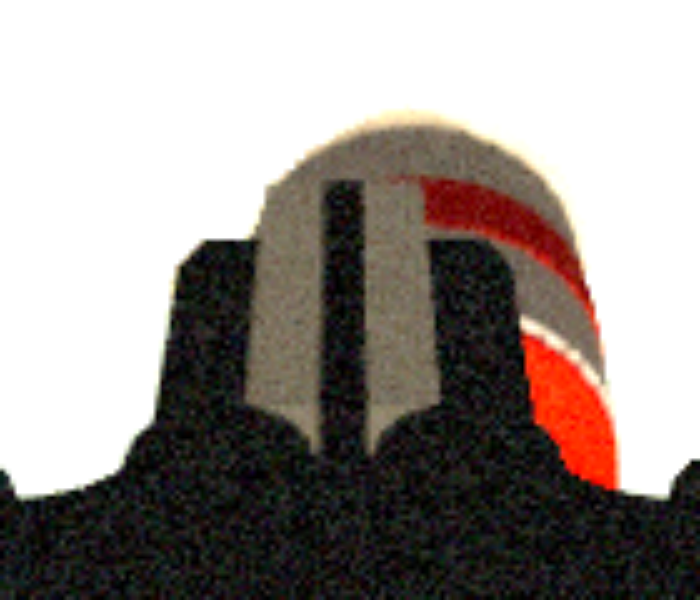

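Request:
servo_tool(
  rows=[1,0,0,0.02,0,0,0,1,0,0,0.04,0,0,0,1,0,0,0.05,0,0,0,1,0,0,0.05,0,0,0],
)

```text
t: 7.3
ee_pos: [0.4665, 0.229, 0.1787]
orientation: [3.077, 0.626, 0.004]
force: [-1.2, -0.1, 1.2]
opening: -0.0004
```

```bash
python3 f.py; python3 z.py z9
```

```text
t 7.5 F mean [ 0.0425 -0.4197  0.6866] Fz [0.5315 1.0116 0.5103 0.6931] pos [0.4665 0.2291 0.1787]
```

View pics/z9.png

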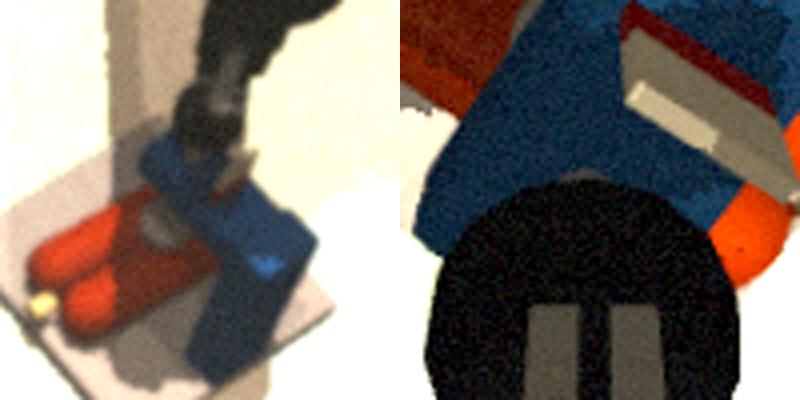

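Request:
servo_tool(
  rows=[1,0,0,0.02,0,0,0,1,0,0,0.03,0,0,0,1,0,0,0.03,0,0,0],
)

```text
t: 7.98
ee_pos: [0.4667, 0.2292, 0.1757]
orientation: [3.078, 0.627, 0.005]
force: [-1.0, 0.4, 1.7]
opening: 0.0
```

```bash
python3 f.py; python3 z.py z10
```

```text
t 8.175 F mean [-0.1422  0.0545  1.5785] Fz [1.2247 1.5256 2.0627 1.501 ] pos [0.4667 0.2291 0.1758]
```

View pics/z10.png

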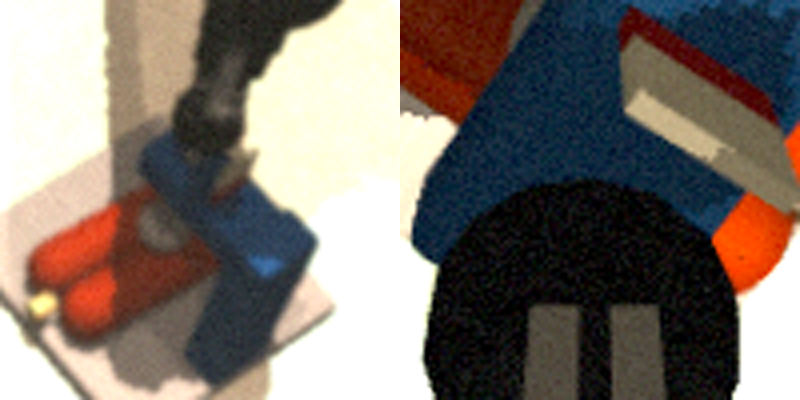

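Request:
servo_tool(
  rows=[1,0,0,0.03,0,0,0,1,0,0,0.06,0,0,0,1,0,0,0.09,0,0,0,1,0,0,0.09,0,0,0],
)

```text
t: 8.78
ee_pos: [0.4667, 0.2292, 0.1666]
orientation: [3.078, 0.627, 0.005]
force: [0.3, 0.1, 2.3]
opening: -0.0002
```

```bash
python3 f.py; python3 z.py z11
```

```text
t 8.975 F mean [ 0.0214 -0.5452  1.9836] Fz [2.4022 1.606  1.7452 2.1809] pos [0.4667 0.2292 0.1668]
```

View pics/z11.png

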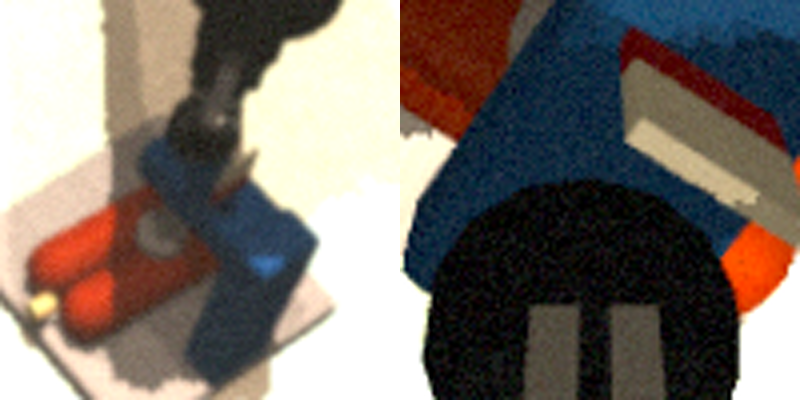

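Request:
servo_tool(
  rows=[1,0,0,0.01,0,0,0,1,0,0,0.02,0,0,0,1,0,0,0.02,0,0,0],
)

```text
t: 9.45
ee_pos: [0.4668, 0.2292, 0.1648]
orientation: [3.078, 0.627, 0.005]
force: [0.5, -0.2, 2.2]
opening: 0.0003
```

```bash
python3 f.py
```

```text
t 9.65 F mean [-0.1659 -0.4683  2.2888] Fz [1.4609 2.8025 2.3955 2.4962] pos [0.4667 0.2292 0.1649]
```

Request:
servo_tool(
  rows=[1,0,0,0.01,0,0,0,1,0,0,0.01,0,0,0],
)

```text
t: 9.9
ee_pos: [0.4668, 0.2292, 0.1647]
orientation: [3.077, 0.627, 0.006]
force: [-1.7, -0.5, 6.4]
opening: -0.0002
```

```bash
python3 f.py
```

```text
t 10.1 F mean [-1.6878 -1.2903  6.5049] Fz [7.3216 6.52   6.1852 5.9928] pos [0.4668 0.2292 0.1647]
```

```bash
python3 z.py z12
```

```text
(no output)
```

View pics/z12.png

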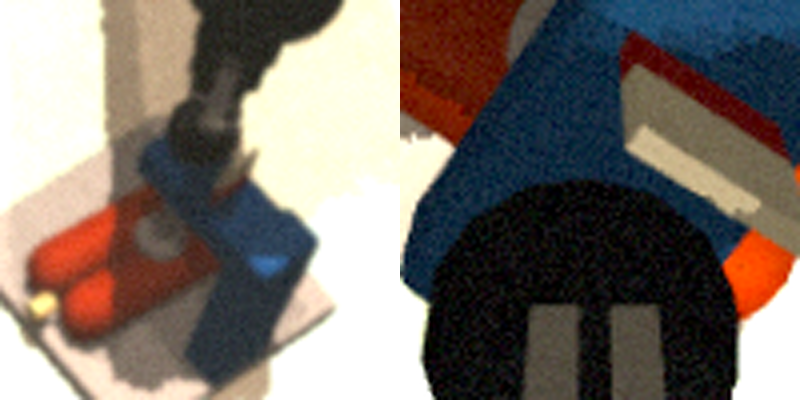

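The stop is hard. A 1 mm command moved the tool only 0.2 mm, and the force rose from 2.3 N to 6.5 N. Contact was at TCP z≈0.1787 and the stop at 0.1647, so the foot travelled 14 mm and the roe is about 36 mm thick. That is over 30 mm, so it's the salt pot (white cap). Next I'll let go of the gauge.

Request:
servo_tool(
  rows=[1,0,0,-0.05,0,0,0,1,0,0,-0.15,0,0,0,1,0,0,-0.4,0,0,0,1,0,0,-0.9,0,0,0,1,0.1,0.5,-1,0,0,0.04,1,0.2,1,-1,0,0,0.06],
)

```text
t: 10.95
ee_pos: [0.525, 0.145, 0.267]
orientation: [3.123, 0.334, 0.012]
force: [1.1, 0.1, -0.6]
opening: 0.0
```

```bash
python3 plan.py 0.53 -0.10 0.25 0
python3 - <<'E'
from h import *
im=bot.read_camera("top");cv2.imwrite("pics/t5.png",im[:,:,::-1])
im=bot.read_camera("scene");cv2.imwrite("pics/s5.png",im[:,:,::-1])
c=bot.calibration("wrist");im=bot.read_camera("wrist");cv2.imwrite("pics/w5.png",im[:,:,::-1])
E
```

```text
t 10.95 pos [0.525 0.145 0.267] yaw 12.208384984405326 F [ 1.0775  0.106  -0.6075] j [ 0.1865  0.3438 -0.6662  1.4351  0.215   1.4285 -0.267 ]
shift [-0.4708  2.4049  0.1695] turn [ 0.0002 -0.0024  0.0678]
```

View pics/s5.png

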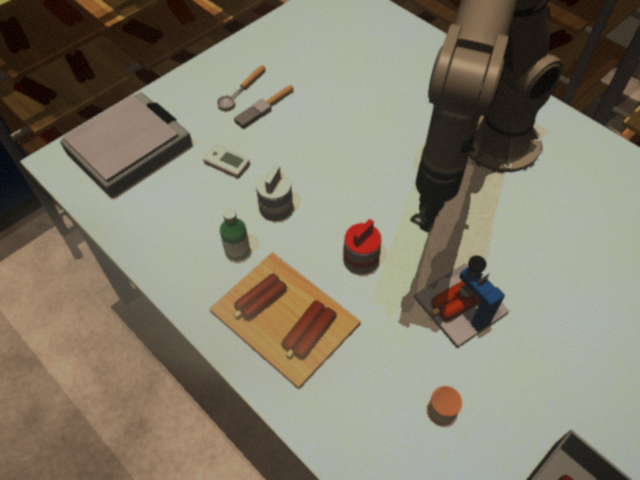

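The knob has sprung back up to (477,265) and the roe still lies on the plate. The arm is clear, so I'm heading to the white pot.

Request:
servo_tool(
  rows=[0.5,-0.1,0.5,0.1,0,0,0.05,0.5,-0.2,1,0.1,0,0,0.1,0.5,-0.2,1,0.1,0,0,0.16],
)

```text
t: 11.48
ee_pos: [0.526, 0.0333, 0.2539]
orientation: [3.099, -0.485, 0.003]
force: [-0.7, -0.1, 0.1]
opening: 0.0428
```

```bash
python3 plan.py 0.54 -0.08 0.25 -40
python3 - <<'E'
from h import *
ct=bot.calibration("top");print("oil",cast(ct,403,213,.12))
E
```

```text
t 11.475 pos [0.526  0.0333 0.2539] yaw -17.78388844121775 F [-0.6663 -0.0801  0.1003] j [ 0.3138  0.2928 -0.535   1.505   0.1557  1.3851 -0.5417]
shift [0.479  1.0363 0.0452] turn [ 0.0013 -0.0011  0.1234]
oil [ 0.713  -0.2272  0.12  ]
```

Request:
servo_tool(
  rows=[0.5,0.24,0.5,0,0,0,0.05,0.5,0.48,1,0,0,0,0.11,0.5,0.48,1,0,0,0,0.13],
)

```text
t: 11.85
ee_pos: [0.5406, -0.0824, 0.2538]
orientation: [2.927, -1.119, 0.004]
force: [-1.1, 1.4, -0.7]
opening: 0.0425
```

```bash
python3 plan.py 0.555 -0.18 0.25 -60
```

```text
t 11.85 pos [ 0.5406 -0.0824  0.2538] yaw -41.84351452996191 F [-1.0577  1.4333 -0.7321] j [ 0.4188  0.3191 -0.407   1.4547  0.1348  1.3943 -0.7239]
shift [0.7577 0.6308 0.0458] turn [ 0.0018 -0.0019  0.1009]
```

Pausing at (0.555, -0.18) gives the wrist camera a view of the white cap.

Request:
servo_tool(
  rows=[0.5,0.38,0.3,0,0,0,0.05,0.5,0.76,0.63,0,0,0,0.1,0.5,0.76,0.63,0,0,0,0.11],
)

```text
t: 12.22
ee_pos: [0.5542, -0.185, 0.2537]
orientation: [2.682, -1.616, 0.005]
force: [-0.0, 0.9, -0.7]
opening: 0.0425
```

```bash
python3 plan.py 0.571 -0.2645 0.25 -67
python3 - <<'E'
from h import *
c=bot.calibration("wrist");w=bot.read_camera("wrist")
cv2.imwrite("pics/w6.png",np.clip(w[:,:,::-1]*1.3,0,255).astype(np.uint8));np.savez("w6.npz",K=c["camera_matrix"],T=c["T"])
E
```

```text
t 12.225 pos [ 0.5542 -0.185   0.2537] yaw -62.14724489273883 F [-0.0174  0.9377 -0.7143] j [ 0.4927  0.3876 -0.2987  1.35    0.1236  1.4212 -0.8883]
shift [0.7807 0.2228 0.0447] turn [ 0.0022 -0.0026  0.027 ]
```

View pics/w6.png

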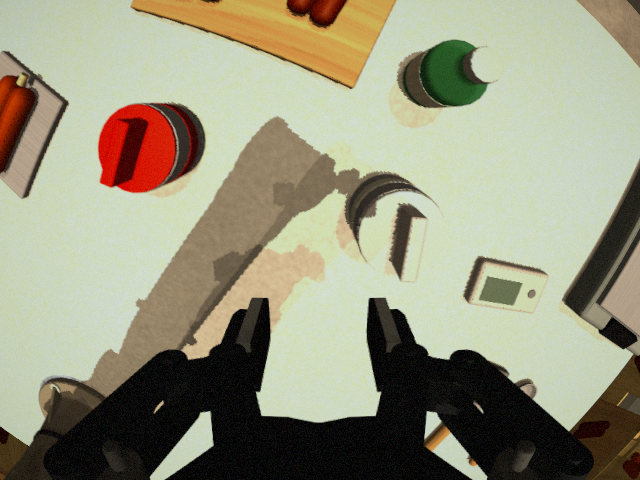

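Run:
```python
import cv2,numpy as np
im=cv2.imread("pics/w6.png")[160:300,330:450]; cv2.imwrite("pics/z13.png",cv2.resize(np.clip((im.astype(float)/1.3)*1.0,0,255).astype(np.uint8),None,fx=4.2,fy=4.2,interpolation=cv2.INTER_CUBIC))
```

```text
(no output)
```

View pics/z13.png

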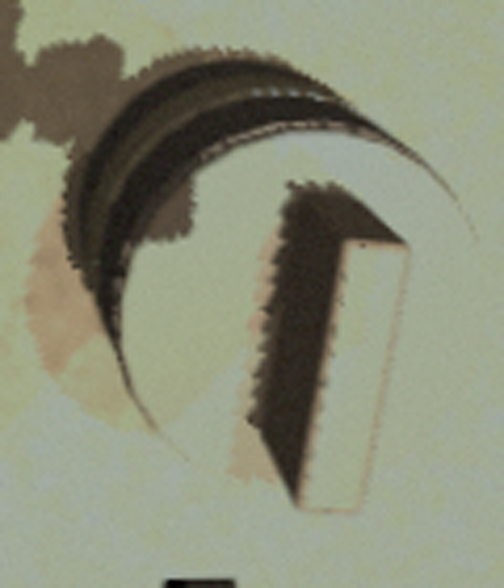

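The wrist view shows the bar's top face with corners at crop (342,240), (408,243), (360,512) and (298,508). I'll cast these to world points.

```bash
python3 - <<'E'
from h import *
d=np.load("w6.npz");K,T=d["K"],d["T"]
def cw(u,v,z):
    p=np.array([u-K[0,2],v-K[1,2]]);r=np.hypot(*p);th=r/K[0,0]
    q=T[:3,:3]@np.r_[p/r*np.sin(th),np.cos(th)];return T[:3,3]+q*(z-T[2,3])/q[2]
P=np.array([cw(330+a/4.2,160+b/4.2,.131) for a,b in [(342,240),(408,243),(360,512),(298,508)]])
print(P,P.mean(0)); e=P[0]-P[3]+P[1]-P[2];print(np.degrees(np.arctan2(e[1],e[0])),np.linalg.norm(P[0]-P[3]),np.linalg.norm(P[0]-P[1]))
E
python3 plan.py 0.57 -0.264 0.22 -67
```

```text
[[ 0.5969 -0.2468  0.131 ]
 [ 0.6026 -0.2584  0.131 ]
 [ 0.5523 -0.2801  0.131 ]
 [ 0.5474 -0.2683  0.131 ]] [ 0.5748 -0.2634  0.131 ]
23.395832510726986 0.053983523524821025 0.012835032732009711
t 12.275 pos [ 0.5547 -0.181   0.2539] yaw -61.87336393941706 F [0.4884 0.9764 0.296 ] j [ 0.4907  0.3865 -0.3024  1.3513  0.1213  1.4214 -0.8888]
shift [0.8025 0.2549 0.3447] turn [ 0.0016 -0.0018  0.0285]
```

Request:
servo_tool(
  rows=[0.5,0.4,0.12,0.2,0,0,0.02,0.5,0.8,0.27,0.5,0,0,0.03,0.5,0.8,0.27,0.5,0,0,0.03,0.5,0.8,0.27,0.5,0,0,0.03],
)

```text
t: 12.78
ee_pos: [0.5694, -0.2612, 0.2047]
orientation: [2.616, -1.732, 0.002]
force: [-0.2, 0.3, 0.5]
opening: 0.0426
```

```bash
cat > w.py <<'E'
import sys
from h import *
s0=bot.sense();c=bot.calibration("wrist");w=bot.read_camera("wrist");n=sys.argv[1]
print(s0["ee_pos"],s0["t"])
cv2.imwrite(f"pics/{n}.png",cv2.resize(np.clip(w[200:360,210:430,::-1]*1.1,0,255).astype(np.uint8),None,fx=3.6,fy=3.6,interpolation=cv2.INTER_CUBIC));np.savez(f"{n}.npz",K=c["camera_matrix"],T=c["T"])
E
python3 w.py w7; python3 plan.py 0.573 -0.264 0.15 -66.7
```

```text
[ 0.5694 -0.2612  0.2047] 12.775
t 12.825 pos [ 0.5699 -0.261   0.2054] yaw -66.99486051877874 F [0.2688 1.3443 0.8286] j [ 0.5627  0.4939 -0.2551  1.3074  0.1275  1.3541 -0.8596]
shift [ 0.0373 -0.0182  0.5545] turn [ 0.0006 -0.0014 -0.0016]
```

View pics/w7.png

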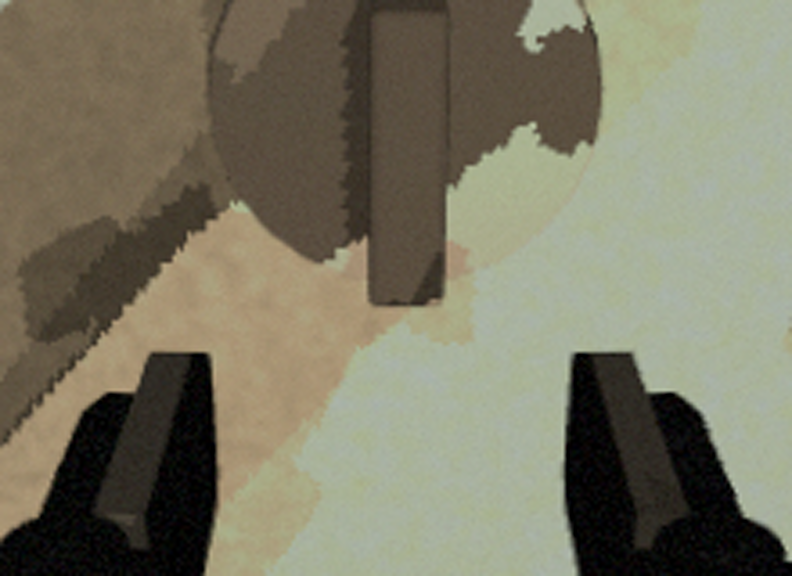

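```bash
cat > cw.py <<'E'
from h import *
def cw(d,u,v,z):
    K,T=d["K"],d["T"]
    p=np.array([u-K[0,2],v-K[1,2]]);r=np.hypot(*p);th=r/K[0,0]
    q=T[:3,:3]@np.r_[p/r*np.sin(th),np.cos(th)];return T[:3,3]+q*(z-T[2,3])/q[2]
E
python3 - <<'E'
from cw import *
d=np.load("w7.npz")
P=np.array([cw(d,210+a/3.6,200+b/3.6,.131) for a,b in [(371,10),(448,10),(443,302),(368,302)]])
print(P,P.mean(0)); e=P[0]-P[3]+P[1]-P[2];print(np.degrees(np.arctan2(e[1],e[0])),np.linalg.norm(P[0]-P[3]),np.linalg.norm(P[0]-P[1]))
E
python3 plan.py 0.5745 -0.264 0.15 -66.7
```

```text
[[ 0.5979 -0.2481  0.131 ]
 [ 0.603  -0.2601  0.131 ]
 [ 0.553  -0.2812  0.131 ]
 [ 0.5476 -0.2686  0.131 ]] [ 0.5754 -0.2645  0.131 ]
22.551579831312115 0.05426751235669568 0.013031489664640097
t 12.825 pos [ 0.5699 -0.261   0.2054] yaw -66.99486051877874 F [0.2688 1.3443 0.8286] j [ 0.5627  0.4939 -0.2551  1.3074  0.1275  1.3541 -0.8596]
shift [ 0.0432 -0.032   0.5545] turn [ 0.0006 -0.0014 -0.0016]
```

Request:
servo_tool(
  rows=[0.5,0.02,-0.02,0.2,0,0,0,0.5,0.05,-0.03,0.55,0,0,0,0.5,0.05,-0.03,0.75,0,0,0,0.5,0.05,-0.03,0.75,0,0,0],
)

```text
t: 13.32
ee_pos: [0.5744, -0.2618, 0.1298]
orientation: [2.621, -1.727, -0.0]
force: [-0.1, 0.5, -0.2]
opening: 0.0428
```

```bash
python3 w.py w8; python3 plan.py 0.575 -0.264 0.098 -67
```

```text
[ 0.5744 -0.2618  0.1298] 13.325
t 13.375 pos [ 0.5754 -0.2626  0.1313] yaw -66.80808856734262 F [-0.1633 -0.1602  0.8801] j [ 0.5609  0.5528 -0.2495  1.401   0.143   1.2031 -0.8702]
shift [0.0102 0.0087 0.3334] turn [ 0.0002 -0.0012  0.0011]
```

View pics/w8.png

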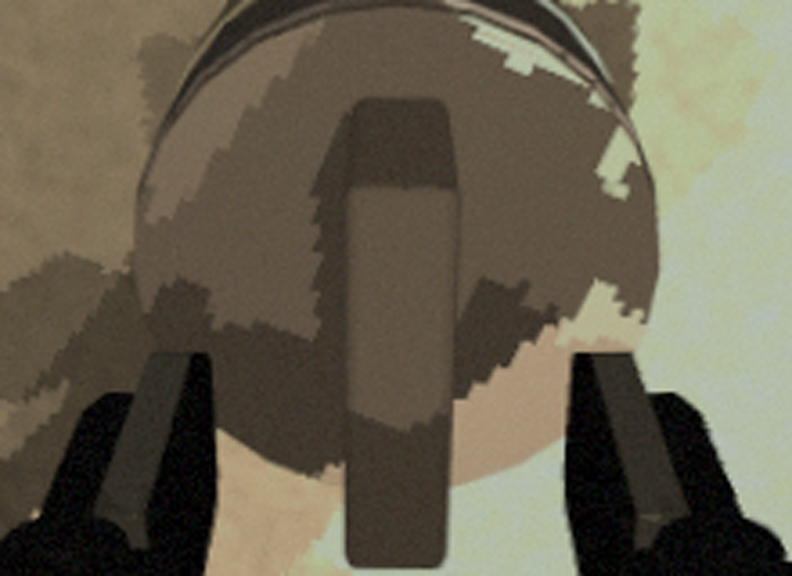

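Request:
servo_tool(
  rows=[0.5,0.01,0.01,0.15,0,0,0,0.5,0.01,0.01,0.34,0,0,0,0.5,0.01,0.01,0.34,0,0,0,0.5,0.01,0.01,0.34,0,0,0],
)

```text
t: 13.88
ee_pos: [0.5756, -0.264, 0.0982]
orientation: [2.621, -1.728, 0.007]
force: [0.1, 0.0, -0.3]
opening: 0.0424
```

```bash
python3 w.py w9; python3 f.py
```

```text
[ 0.5756 -0.264   0.0982] 13.875
t 14.125 F mean [-0.0835  0.3551  0.4011] Fz [0.5622 0.3003 0.5482 0.1937] pos [ 0.5756 -0.2642  0.0983]
```

View pics/w9.png

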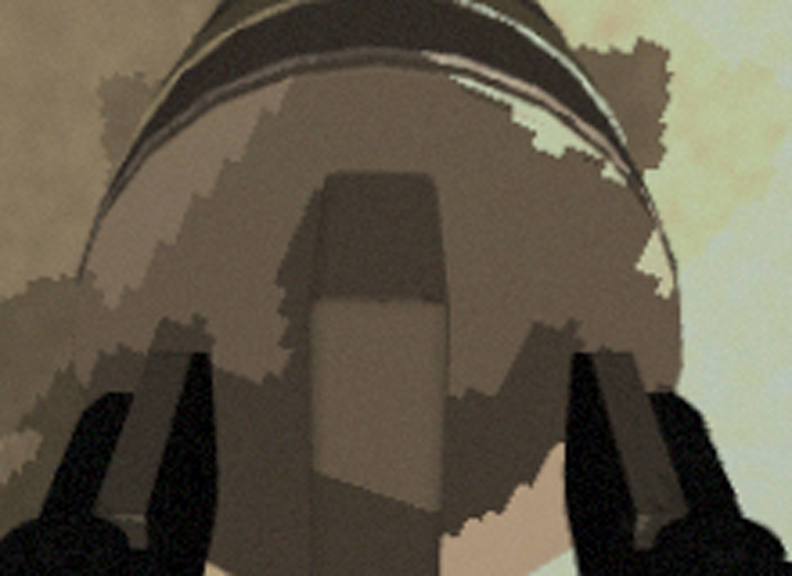

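Request:
servo_tool(
  rows=[0.5,-0.01,0,0.06,0,0,0,0.6,-0.01,0,0.06,0,0,0,0.7,-0.01,0,0.06,0,0,0,0.8,-0.01,0,0.06,0,0,0,1,-0.01,0,0.06,0,0,0,1,-0.01,0,0.06,0,0,0],
  force=60,
)

```text
t: 14.88
ee_pos: [0.5752, -0.2634, 0.0923]
orientation: [2.621, -1.728, 0.008]
force: [0.3, -0.3, 0.8]
opening: 0.013
```

```bash
cat >> f.py <<'E'
M=bot.sense();print("moment",M["moment"],"open",M["opening"],"yaw",np.degrees(np.arctan2(*R.from_rotvec(M["orientation"]).as_matrix()[[1,0],0])),"j7",M["joint_pos"])
E
python3 w.py w10; python3 f.py
```

```text
[ 0.5752 -0.2634  0.0923] 14.875
t 15.125 F mean [ 0.1955 -0.024   1.3343] Fz [0.3431 1.181  1.6069 2.2062] pos [ 0.5752 -0.2634  0.0924]
moment [ 0.0547  0.0059 -0.0169] open 0.013093410887252294 yaw -66.81338455685143 j7 [ 0.5602  0.5852 -0.2445  1.4494  0.1528  1.1211 -0.8772]
```

View pics/w10.png

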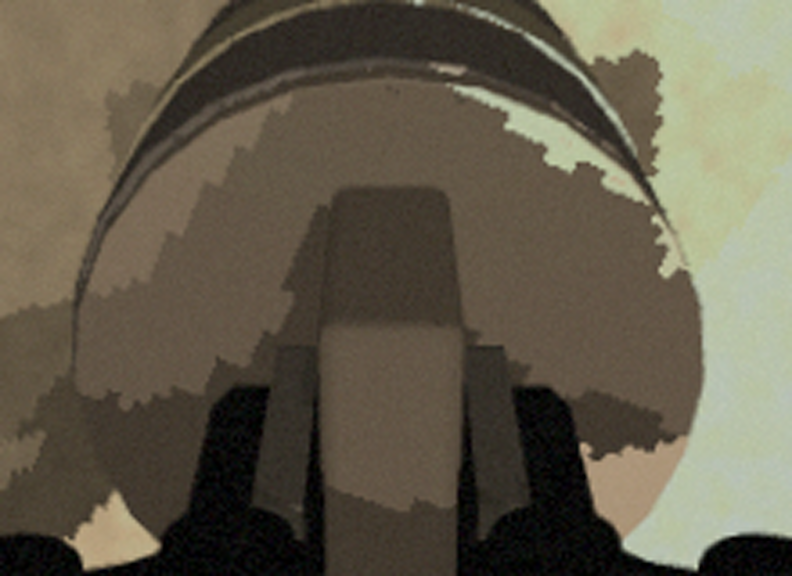

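The grip is good: 13 mm opening, bar centred. I'll try the turn one way in small steps.

Request:
servo_tool(
  rows=[1,0,0,0,0,0,-0.01,1,0,0,0,0,0,-0.02,1,0,0,0,0,0,-0.02],
)

```text
t: 15.5
ee_pos: [0.5754, -0.2629, 0.0924]
orientation: [2.675, -1.644, 0.007]
force: [0.5, 0.9, 2.0]
opening: 0.0131
```

```bash
cat > m.py <<'E'
from h import *
M=bot.sense();print(M["t"],"F",M["force"],"moment",M["moment"],"open",M["opening"],"yaw",np.degrees(np.arctan2(*R.from_rotvec(M["orientation"]).as_matrix()[[1,0],0])),"j7",M["joint_pos"][6],M["ee_pos"])
E
python3 m.py
```

```text
15.5 F [0.5191 0.8869 1.979 ] moment [ 0.3303 -0.092  -0.0354] open 0.013111487850215304 yaw -63.168572501458115 j7 -0.8203926418314721 [ 0.5754 -0.2629  0.0924]
```

Request:
servo_tool(
  rows=[1,0,0,0,0,0,-0.01,1,0,0,0,0,0,-0.02,1,0,0,0,0,0,-0.02],
)

```text
t: 15.88
ee_pos: [0.5753, -0.2628, 0.0923]
orientation: [2.726, -1.559, 0.007]
force: [0.0, 0.7, 1.9]
opening: 0.0132
```

```bash
python3 m.py
```

```text
15.875 F [0.0037 0.7414 1.8806] moment [ 0.3582 -0.0687 -0.0097] open 0.013186049542240067 yaw -59.53321898349961 j7 -0.7634008128732613 [ 0.5753 -0.2628  0.0923]
```

Request:
servo_tool(
  rows=[1,0,0,0,0,0,-0.01,1,0,0,0,0,0,-0.02,1,0,0,0,0,0,-0.02],
)

```text
t: 16.25
ee_pos: [0.5752, -0.2629, 0.0923]
orientation: [2.773, -1.472, 0.006]
force: [0.1, 0.4, 1.9]
opening: 0.0132
```

```bash
python3 m.py
```

```text
16.25 F [0.0509 0.3911 1.8906] moment [ 0.3075 -0.0311  0.0273] open 0.013194564455962806 yaw -55.91083895737237 j7 -0.706466822304859 [ 0.5752 -0.2629  0.0923]
```

Request:
servo_tool(
  rows=[1,0,0,0,0,0,-0.01,1,0,0,0,0,0,-0.02,1,0,0,0,0,0,-0.02],
)

```text
t: 16.62
ee_pos: [0.5751, -0.2631, 0.0923]
orientation: [2.818, -1.383, 0.006]
force: [0.9, -0.6, 1.3]
opening: 0.0133
```

```bash
python3 m.py
```

```text
16.625 F [ 0.8867 -0.6211  1.2624] moment [ 0.2258 -0.0531 -0.023 ] open 0.013301854397051324 yaw -52.2919567487235 j7 -0.6495535456067278 [ 0.5751 -0.2631  0.0923]
```

Request:
servo_tool(
  rows=[1,0,0,0,0,0,-0.01,1,0,0,0,0,0,-0.02,1,0,0,0,0,0,-0.02],
)

```text
t: 17.0
ee_pos: [0.5751, -0.2632, 0.0923]
orientation: [2.86, -1.293, 0.006]
force: [0.1, 1.5, 1.0]
opening: 0.0134
```

```bash
python3 m.py
```

```text
17.0 F [0.1264 1.5177 0.9762] moment [ 0.2226 -0.1453 -0.0279] open 0.013434243139739928 yaw -48.665969459697564 j7 -0.5926572160482197 [ 0.5751 -0.2632  0.0923]
```

Request:
servo_tool(
  rows=[1,0,0,0,0,0,-0.01,1,0,0,0,0,0,-0.02,1,0,0,0,0,0,-0.02],
)

```text
t: 17.38
ee_pos: [0.575, -0.2634, 0.0923]
orientation: [2.899, -1.202, 0.006]
force: [0.4, -0.0, 0.7]
opening: 0.0133
```

```bash
python3 m.py; python3 w.py w11
```

```text
17.375 F [ 0.3798 -0.0085  0.7034] moment [ 0.2732 -0.1426 -0.0143] open 0.013295334504598194 yaw -45.043521387420384 j7 -0.5357406083579673 [ 0.575  -0.2634  0.0923]
[ 0.575  -0.2634  0.0923] 17.375
```

View pics/w11.png

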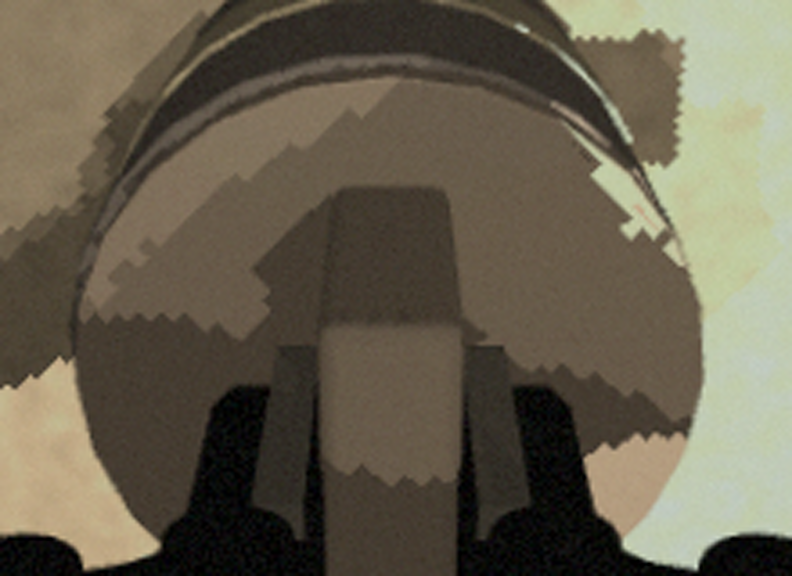

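The cap has turned 21.7° with the bar following the jaws and almost no moment. That is past the 5–20° window for the hard stop, so this is the free direction. I'll continue to about 80°.

Request:
servo_tool(
  rows=[1,0,0,0,0,0,-0.03,1,0,0,0,0,0,-0.06,1,0,0,0,0,0,-0.09,1,0,0,0,0,0,-0.12,1,0,0,0,0,0,-0.15,1,0,0,0,0,0,-0.15],
)

```text
t: 18.18
ee_pos: [0.5746, -0.2635, 0.0923]
orientation: [3.099, -0.494, 0.004]
force: [-0.5, 0.4, 2.0]
opening: 0.0135
```

```bash
python3 m.py
```

```text
18.175 F [-0.5272  0.4131  1.9988] moment [ 0.2833 -0.0352  0.0521] open 0.013528988413980751 yaw -18.12845772480759 j7 -0.11424756019077692 [ 0.5746 -0.2635  0.0923]
```

Request:
servo_tool(
  rows=[1,0,0,0,0,0,-0.03,1,0,0,0,0,0,-0.06,1,0,0,0,0,0,-0.09,1,0,0,0,0,0,-0.12,1,0,0,0,0,0,-0.15,1,0,0,0,0,0,-0.18,1,0,0,0,0,0,-0.18],
)

```text
t: 19.05
ee_pos: [0.5742, -0.2635, 0.0923]
orientation: [3.114, 0.386, 0.0]
force: [-0.6, 1.3, 2.6]
opening: 0.0133
```

```bash
python3 m.py;python3 w.py w12
```

```text
19.05 F [-0.6034  1.2745  2.6181] moment [0.2935 0.1276 0.0771] open 0.013285536411566032 yaw 14.147388473595447 j7 0.3902581598493511 [ 0.5742 -0.2635  0.0923]
[ 0.5742 -0.2635  0.0923] 19.05
```

View pics/w12.png

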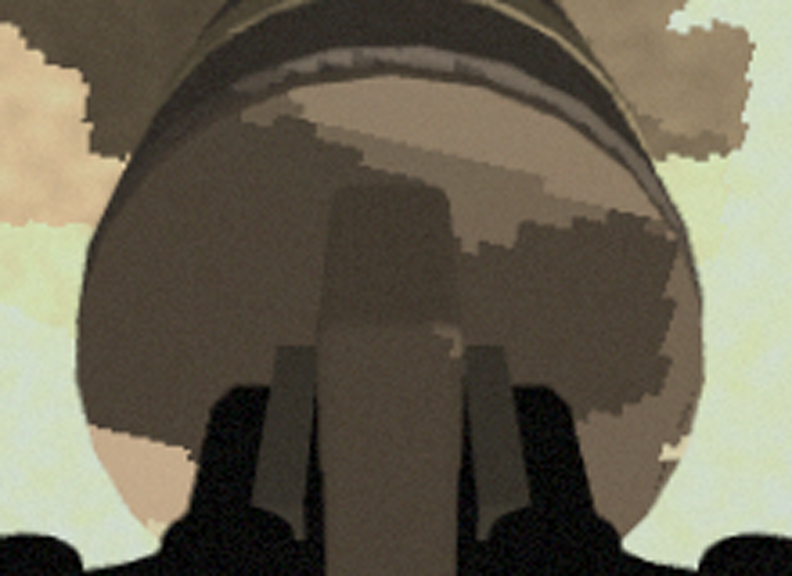

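The cap has turned 81° and the bar is still aligned with the jaws. Now a slow lift.

Request:
servo_tool(
  rows=[1,0,0,-0.03,0,0,0,1,0,0,-0.08,0,0,0,1,0,0,-0.12,0,0,0],
)

```text
t: 19.48
ee_pos: [0.5739, -0.264, 0.1044]
orientation: [3.113, 0.385, -0.001]
force: [0.5, -0.8, -2.0]
opening: 0.0134
```

```bash
python3 m.py
```

```text
19.475 F [ 0.4847 -0.7961 -2.0477] moment [0.0273 0.0342 0.0138] open 0.013371697980648271 yaw 14.09531898357519 j7 0.39512064684867587 [ 0.5739 -0.264   0.1044]
```

Request:
servo_tool(
  rows=[1,0,0,-0.1,0,0,0,1,0,0,-0.25,0,0,0,1,0,0,-0.4,0,0,0,1,0,0,-0.6,0,0,0,1,0,0,-0.8,0,0,0,1,0,0,-0.88,0,0,0,1,0,0,-0.88,0,0,0],
)

```text
t: 20.35
ee_pos: [0.5743, -0.2637, 0.1933]
orientation: [3.112, 0.385, 0.002]
force: [0.1, -0.4, -1.0]
opening: 0.0134
```

```bash
python3 m.py; python3 plan.py 0.5745 -0.2635 0.1925 14.1
python3 - <<'E'
from h import *
s=bot.sense(); print("tool z",R.from_rotvec(s["orientation"]).as_matrix()[:,2])
for n in ["scene","top","wrist"]:
    im=bot.read_camera(n);cv2.imwrite(f"pics/{n}9.png",im[:,:,::-1])
E
```

```text
20.35 F [ 0.1283 -0.4166 -0.9509] moment [0.0089 0.0288 0.0297] open 0.013415471630717025 yaw 14.090461481964445 j7 0.42929570466119854 [ 0.5743 -0.2637  0.1933]
t 20.35 pos [ 0.5743 -0.2637  0.1933] yaw 14.090461481964445 F [ 0.1283 -0.4166 -0.9509] j [ 0.7616  0.5609 -0.587   1.3037  0.3108  1.363   0.4293]
shift [ 0.0021 -0.0013  0.0082] turn [ 0.0018 -0.0001 -0.0001]
tool z [ 0.0017 -0.0054 -1.    ]
```

View pics/scene9.png

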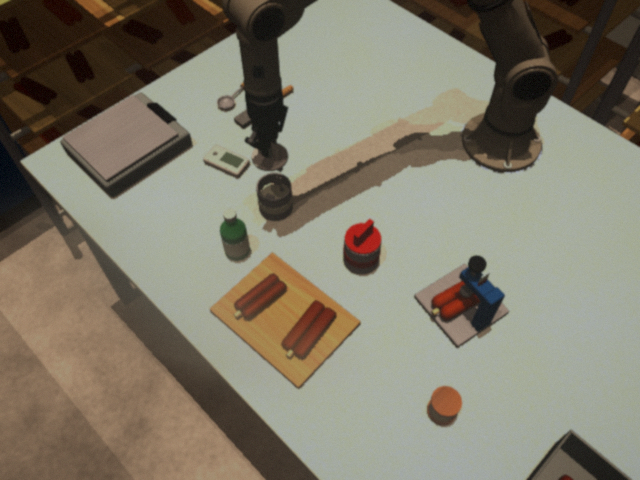

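View pics/wrist9.png

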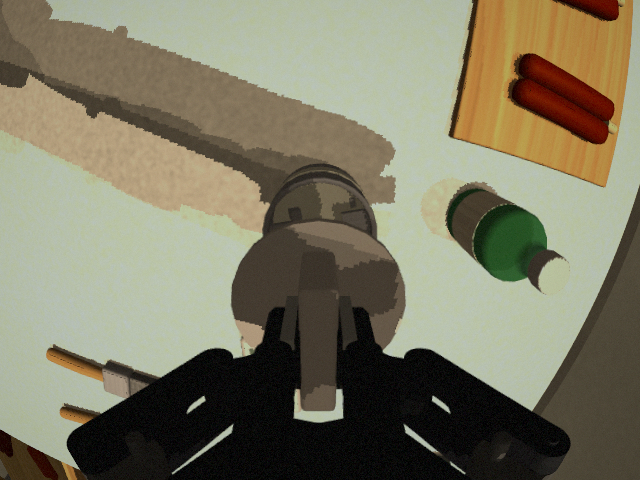

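View pics/top9.png

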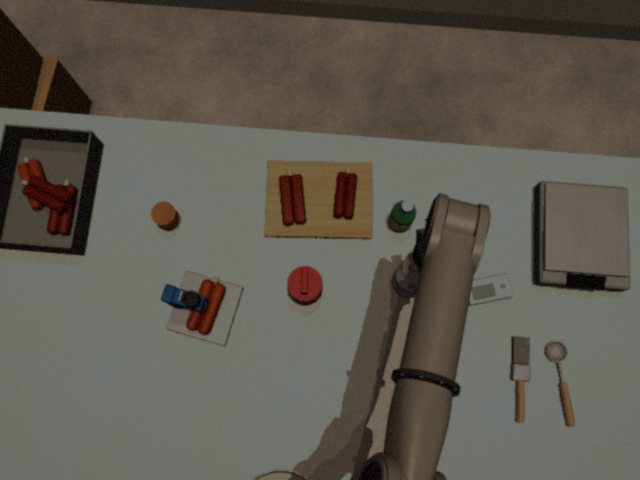

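The cap is held level over the open salt pot: cap at (270,155) and pot at (274,197) in the scene view. The red pot is closed, the knob is up, the roe is on the plate and everything else is unmoved. I'll hold for two rows, then hand in.

Request:
servo_tool(
  rows=[1,0,0,0,0,0,0,1,0,0,0,0,0,0],
)

```text
t: 20.75
ee_pos: [0.5728, -0.2634, 0.1906]
orientation: [3.115, 0.385, -0.005]
force: [-0.1, -0.6, -1.8]
opening: 0.0133
```

```bash
python3 m.py; python3 -c "
from workcell import bot
print(bot.close_job())"
```

```text
20.75 F [-0.1213 -0.6142 -1.759 ] moment [-0.0062 -0.0283  0.0161] open 0.013263640235753582 yaw 14.095795981402846 j7 0.42924127197623463 [ 0.5728 -0.2634  0.1906]
the job is handed in; nothing more can be done
None
```

The roe on the gauge measured about 36 mm, over the 30 mm limit. So I opened the salt pot and handed the job in at about 20.8 s, holding its white cap above it; no verdict was reported.

- **Gauge:** I pressed the knob until the foot stopped hard, after about 14 mm of travel. The force rose from about 2.3 N to 6.5 N (7.3 N at most) within the last millimetre. I then let go, and the knob sprang back up with the roe still on the plate.
- **Cap:** The first direction I tried (anticlockwise seen from above) was the free one. It ran past 20° with almost no turning moment, so I took it to about 81° and lifted it straight out.
- **Last checks:** The cap is gripped with the fingers 13 mm apart and the tool within about 0.5° of vertical. It is about 98 mm above where it sat when closed. In the last pictures the red pot is closed and everything else stands where it was.
- **Disagreement:** The fingers first touched the knob with the shut fingertips about 6 mm behind the TCP, not 17 mm ahead as stated. I used the measured contact height for both the reading and the grasp.

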